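Lock the sample cabinet with hasp and pin

ROBOT

A 7-joint arm with a two-finger parallel gripper is mounted at the origin on the work surface. World frame = base frame: x ahead of the robot, y to its left, z up, the work surface at z = 0. Lengths are in mm, angles in degrees, forces in N, time in s.
With the tool pointing down it reaches from about 425 to 925 mm from the base axis. Payload 6.8 kg.
Tool frame: the origin (TCP) lies on the centre line of the jaws, within the pads' length; the fingertips stand 14 mm ahead of it and the grasp point (between the pads) lies 5 mm behind it; z points along the fingers, y is the line along which they close (so a half turn about z gives the same grasp; the last joint's range is limited). The gripper opens to 85 mm and grips with 20 to 120 N. Pads are 22 mm wide; open, the fingers measure 114 mm over their backs; the gripper's body (76 mm by 85 mm) begins 54 mm behind the grasp point. The pads swing forward as they close: fully open they stand 13 mm farther back than shut.
Start: joints at [-81.824, 27.33, 1.283, 89.118, -0.659, 63.558, -4.761], TCP at [167.516, 653.901, 207.708] pointing down, gripper open.
Joint ranges: [-169.35, 169.35], [-19.33, 120.38], [-80.79, 83.38], [13.8, 139.57], [-78.32, 258.32], [9.67, 109.79], [-169.56, 169.56]. Speed limits (degrees/s): [136.94, 136.94, 180, 180, 180, 180, 180].

INTERFACE

Orientations are given as a 3x3 rotation matrix whose columns are the frame's x, y, z axes.
In Python, from station import manip, eyes gives the robot as it stands.
- The arm moves only by the shell command python3 -m jog 'ROWS' [FORCE]. ROWS is JSON, a list of rows, each an object with "claw": the opening in per cent of the stroke, from 0 (shut) to 100 (fully open); "xyz": the shift along the tool's x, y, z scaled (see below), a list of three; "spin": the turn about the tool's z scaled (see below). A call has 1 to 20 rows; each row is the pose to reach, as a shift and turn from the pose commanded when the call began, along the tool's axes at that moment, turning the shorter way round; what a row does not reach only later rows make up. The controller multiplies each number of a shift by 0.4 m and each number of a turn by 180 degrees. A row lasts 1/12 s, in which the tool goes at most 41.7 mm and 7.16 degrees, less where a joint would pass 70% of its speed; a pose out of reach is approached as far as the arm can. A call with a number of a shift or a turn outside -1 to 1 is refused whole. A call with a gripper value outside its range is refused whole. The fingers move at their own pace and stop on an object; FORCE is the grip in N (left out, the last holds). Time passes only in rows, so rows that repeat a pose let the fingers close. It gives the time, the measured TCP pose, the force, the opening and the grip force at its end, in the units of the state.
- manip.state(): the state, without advancing time (a new reading comes with each control period).
- eyes.snapshot(name): name is "scene" or "top" or "wrist"; returns the picture (400x640x3 uint8, blue, green, red); there is no depth.
- eyes.camera_info(name): a dict with "mtx" (3x3 intrinsics, pixels), "dist" ([k1, k2, p1, p2, k3] as OpenCV has them; the pictures are not rectified), "position" and "attitude" of the camera in the world; the wrist camera has in their place "T_tool_cam" (4x4, takes a point from camera to tool coordinates, whose origin is the TCP and whose axes are the flange's). Camera axes: x right, y down, z forward; pixel columns grow to the right and rows downward; lengths in mm; the calibration is good to about 2 mm. A picture is of the moment at which its call begins: read the wrist's pose just before it. camera_info takes no time and is no camera call.
- manip.hand_in(): hands the job in; it is judged then, once.
The state is a dict: "time": time; "qpos": joint angles; "dq": joint speeds; "effort": joint torques, N m; "tool_pos": TCP position; "orientation": TCP orientation; "contact_force": force on the tool from outside, world axes, zero at the start; "ft_torque": the same for the moment, N m; "gripper_width": finger opening in mm; "grasp_force": force on a finger pad.
Only numpy, scipy, OpenCV 4.12 (cv2) and the standard library are available. Lean on these libraries where they do the work, as an engineer would, in place of code of your own. Each camera call takes 0.05 s, during which the arm holds its last target. There are 200 camera calls.

TASK

Lock the small grey sample cabinet: swing its hasp shut flat over the staple, then take the locking pin (the one with the straight round handle and wide collar) from the blue stand, put it upright through the staple's loop in front of the hasp until its collar rests on the staple, and let go.

Things in the scene. Friction and masses are not known exactly. Their poses are not given: they have to be found in the camera images.
- hasp (a joint): Angle of the cabinet's steel hasp about its upright hinge: 0 = shut, flat on the cabinet front with the staple through its slot; grows as it swings out level (1.57 = straight out; starts at 0.9 to 1.7). Stays where left (0.04 N m friction). Strap: upright plate 4 mm thick, z 70 to 100 mm, reaching 125 mm from the hinge axis; slot from 40 to 88 mm, solid end from 88 to 125 mm to push on.
- hasp_end (a point): Middle of the top edge of the hasp's solid free end, 105 mm from the hinge axis, 100 mm above the table. Moves with the hasp: y points along the strap away from the hinge, x square to the strap, towards the cabinet when shut (push along +x to shut), z up.
- staple_eye (a point): Point to put the pin in the staple's loop (flat level U of steel bar, open from above), at its top side, 88 mm up. Clear opening 18 mm in y, -13 to +21 mm in x with hasp shut. -x points out of the cabinet front, y along it from hinge side to hasp's free end. Hinge axis at x +23, y -58 mm; front face at x +28 mm. Cabinet: grey, fixed, 140 x 250 x 100 mm high, left of the stand.
- lock_pin: Loose 70 g steel pin, upright in one of 3 holes 50 mm apart in the fixed blue stand (170 x 60 x 55 mm). Origin: underside of its collar, which sits on the stand; z up; x along the row of holes at the start. Collar 30 mm wide, 5 thick; above it a round handle 16 mm wide, to 40 mm; below, a shaft 8 wide, 45 long, tapered. Other holes: a ball-headed rod and a capped tube, not for use.

How it is judged:
By the outcome, as a careful person would: the job done as asked, in the order asked, and still so for the second after the job is handed in, with the robot touching nothing.
It also fails if it takes over 50 s, if anything falls off the work surface, if the arm or the gripper's body presses on something with over 40 N, if the wrist force passes 120 N, or if a joint passes its speed limit or range.

## Working session

There is one attempt and no reset: what is moved stays moved. The work goes in short steps, Python scripts to look and compute and a shell command to move; the robot and the scene stay as the last step left them, time stands still between calls to the robot, and variables do not carry over. Pictures are saved under pics/ and viewed, at most 10 in all, crops included, and the job is handed in when it is done.

```bash
ls; mkdir -p pics
python3 - <<'E'
from station import manip, eyes
import cv2,numpy as np
np.set_printoptions(precision=3,suppress=True)
s=manip.state();print(s)
for n in("scene","top"):
    cv2.imwrite(f"pics/{n}0.png",eyes.snapshot(n)); print(n,eyes.camera_info(n))
print(eyes.camera_info("wrist"))
E
```

```text
pics
{'time': 0.0, 'qpos': array([-81.824,  27.376,   1.279,  89.179,  -0.659,  63.559,  -4.759]), 'dq': array([-0.032, -0.074,  0.018,  0.055,  0.052, -0.071, -0.043]), 'effort': array([ -0.001, -59.646,   1.608, -28.119,   0.012,   0.009,  -0.   ]), 'tool_pos': array([167.363, 653.257, 206.719]), 'orientation': array([[-0.969,  0.248, -0.   ],
       [ 0.248,  0.969, -0.002],
       [-0.   , -0.002, -1.   ]]), 'contact_force': array([ 0.615,  0.135, -0.711]), 'ft_torque': array([ 0.031, -0.02 , -0.081]), 'grasp_force': 0.0, 'gripper_width': 85.71938534856514}
scene {'mtx': array([[387.705,   0.   , 318.018],
       [  0.   , 387.705, 199.672],
       [  0.   ,   0.   ,   1.   ]]), 'dist': array([-0.001,  0.   ,  0.   ,  0.   ,  0.   ]), 'position': array([865.632, -35.777, 753.571]), 'attitude': array([[ 0.083,  0.856, -0.51 ],
       [ 0.997, -0.07 ,  0.045],
       [ 0.002, -0.512, -0.859]])}
top {'mtx': array([[477.196,   0.   , 315.448],
       [  0.   , 477.196, 194.863],
       [  0.   ,   0.   ,   1.   ]]), 'dist': array([-0.109,  0.   ,  0.   ,  0.   ,  0.   ]), 'position': array([ 351.039,   12.069, 1215.398]), 'attitude': array([[ 0.005, -0.99 ,  0.143],
       [-1.   , -0.005,  0.002],
       [-0.002, -0.143, -0.99 ]])}
{'mtx': array([[348.295,   0.   , 318.661],
       [  0.   , 348.295, 204.066],
       [  0.   ,   0.   ,   1.   ]]), 'dist': array([-0.047,  0.   ,  0.   ,  0.   ,  0.   ]), 'T_tool_cam': array([[   0.   ,   -0.953,   -0.301,   77.178],
       [   1.   ,    0.   ,    0.001,   -0.31 ],
       [  -0.001,   -0.301,    0.953, -164.694],
       [   0.   ,    0.   ,    0.   ,    1.   ]])}
```

View pics/top0.png

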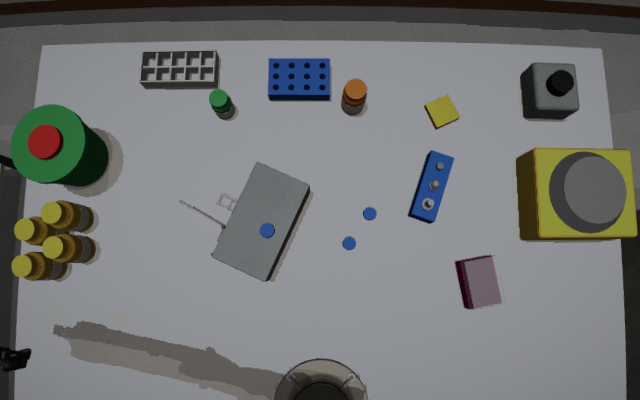

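View pics/scene0.png

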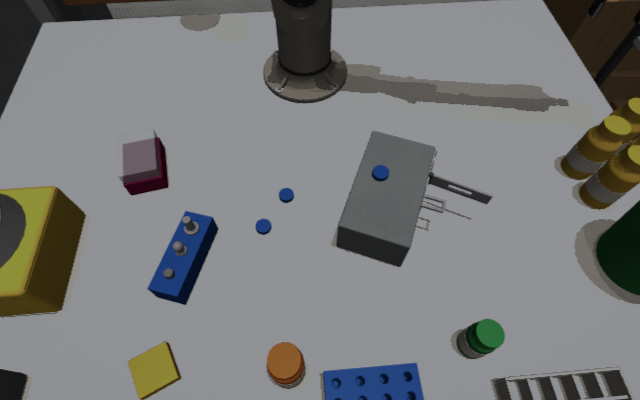

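Top view: cabinet at about (262,220), hasp strap (182,203)-(228,226), staple near (227,201), and stand at (432,187). The pin with the wide collar looks like the one at (428,203). I'll zoom in on both.

```bash
cat > h.py <<'E'
from station import manip, eyes
import cv2,numpy as np
np.set_printoptions(precision=3,suppress=True)
def cam(n,s=None):
    c=eyes.camera_info(n)
    if n=="wrist":
        T=np.array(c["T_tool_cam"]);R=np.array(s["orientation"])
        return c,R@T[:3,:3],R@T[:3,3]+s["tool_pos"]
    return c,np.array(c["attitude"]),np.array(c["position"])
def plane(n,uv,z,s=None):
    c,R,p=cam(n,s)
    q=cv2.undistortPoints(np.array(uv,float).reshape(-1,1,2),c["mtx"],c["dist"]).reshape(-1,2)
    d=np.c_[q,np.ones(len(q))]@R.T
    return p+d*((np.broadcast_to(z,len(q))-p[2])/d[:,2])[:,None]
def proj(n,P,s=None):
    c,R,p=cam(n,s)
    return cv2.projectPoints(np.array(P,float).reshape(-1,3),cv2.Rodrigues(R.T)[0],-R.T@p,c["mtx"],c["dist"])[0].reshape(-1,2)
E
python3 - <<'E'
import cv2,numpy as np
t=cv2.imread("pics/top0.png");s=cv2.imread("pics/scene0.png")
f=lambda im,x,y:cv2.resize(im[y:y+75,x:x+100],(400,300),interpolation=cv2.INTER_CUBIC)
cv2.imwrite("pics/crop.png",np.vstack([np.hstack([f(t,175,170),f(t,385,150)]),np.hstack([f(s,400,165),f(s,140,205)])]))
E
```

```text
(no output)
```

View pics/crop.png

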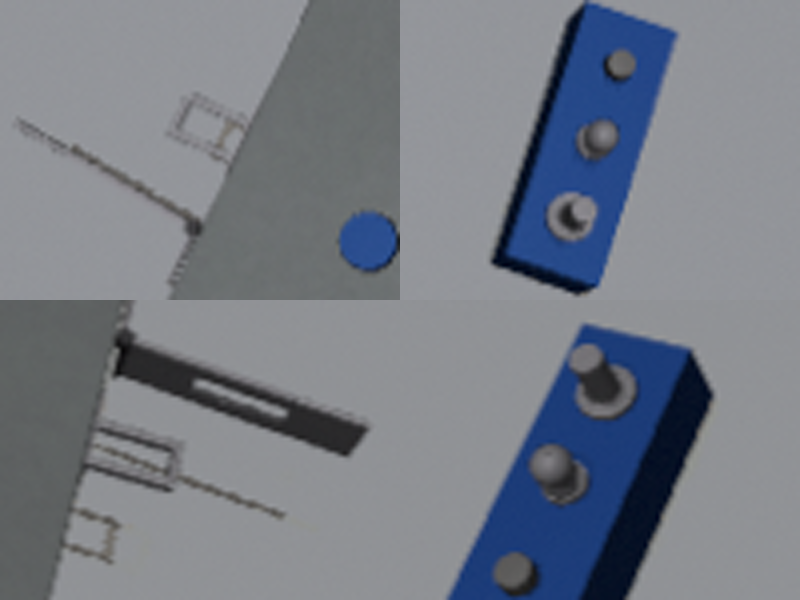

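The pin (wide collar, straight handle) is the one nearest the robot. In the top view its handle top is at (430.7,202.5) and its collar at (427.8,204.2). Now to compute positions.

Run:
```python
from h import *
T=lambda uv,z:plane("top",uv,z)[0]; S=lambda uv,z:plane("scene",uv,z)[0]
for nm,a,b,z in [("pinhandle",(430.7,202.5),(186.75,220.5),95),("collar",(427.8,204.2),(191.5,227.5),60),
 ("hinge",(223.2,226.5),(430.7,174.5),100),("tip",(179.2,200.2),(492.5,197),100),
 ("stA",(223.7,193.2),(446,200.7),88),("stB",(216.8,204.2),(444.2,212.5),88)]:
    print(nm,T(a,z),S(b,z))
# cabinet top corners (top view) from grey mask
im=cv2.imread("pics/top0.png").astype(int)
sub=im[155:290,205:320]; m=((sub.max(2)<135)&(sub.min(2)>70)).astype(np.uint8)
m=cv2.morphologyEx(m,cv2.MORPH_OPEN,np.ones((5,5)))
c=max(cv2.findContours(m,0,1)[0],key=cv2.contourArea)
h=cv2.approxPolyDP(cv2.convexHull(c),5,True).reshape(-1,2)+[205,155]
print(h,im[220,285],im[130,300]);print(plane("top",h,100))
# stand
st=((im[...,0]>90)&(im[...,2]<80))[140:235,400:465].astype(np.uint8)
c=max(cv2.findContours(st,0,1)[0],key=cv2.contourArea)
h=cv2.approxPolyDP(cv2.convexHull(c),3,True).reshape(-1,2)+[400,140]
print(h);print(plane("top",h,55))
```

```text
pinhandle [ 495.345 -259.951   95.   ] [ 500.307 -255.836   95.   ]
collar [ 495.62  -261.123   60.   ] [ 497.594 -256.684   60.   ]
hinge [435.574 231.027 100.   ] [436.724 232.707 100.   ]
tip [497.37 338.81 100.  ] [499.607 341.928 100.   ]
stA [516.45  234.671  88.   ] [493.728 253.442  88.   ]
stB [489.778 250.471  88.   ] [519.88  243.143  88.   ]
[[256 163]
 [307 184]
 [265 280]
 [213 257]] [119 117 113] [153 149 147]
[[588.    157.026 100.   ]
 [537.63   34.703 100.   ]
 [312.186 130.292 100.   ]
 [364.029 253.036 100.   ]]
[[452 157]
 [434 220]
 [412 213]
 [431 150]]
[[ 615.775 -327.479   55.   ]
 [ 457.215 -276.66    55.   ]
 [ 474.337 -222.503   55.   ]
 [ 633.255 -274.656   55.   ]]
```

```bash
python3 -m jog '[{"claw":0,"xyz":[-0.885,-0.563,-0.15],"spin":0.549},{"claw":0,"xyz":[-0.885,-0.563,-0.15],"spin":0.549},{"claw":0,"xyz":[-0.885,-0.563,-0.15],"spin":0.549},{"claw":0,"xyz":[-0.885,-0.563,-0.15],"spin":0.549},{"claw":0,"xyz":[-0.885,-0.563,-0.15],"spin":0.549},{"claw":0,"xyz":[-0.885,-0.563,-0.15],"spin":0.549},{"claw":0,"xyz":[-0.885,-0.563,-0.15],"spin":0.549},{"claw":0,"xyz":[-0.885,-0.563,-0.15],"spin":0.549},{"claw":0,"xyz":[-0.885,-0.563,-0.15],"spin":0.549},{"claw":0,"xyz":[-0.885,-0.563,-0.15],"spin":0.549},{"claw":0,"xyz":[-0.885,-0.563,-0.15],"spin":0.549},{"claw":0,"xyz":[-0.885,-0.563,-0.15],"spin":0.549},{"claw":0,"xyz":[-0.885,-0.563,-0.15],"spin":0.549},{"claw":0,"xyz":[-0.885,-0.563,-0.15],"spin":0.549},{"claw":0,"xyz":[-0.885,-0.563,-0.15],"spin":0.549},{"claw":0,"xyz":[-0.885,-0.563,-0.15],"spin":0.549},{"claw":0,"xyz":[-0.885,-0.563,-0.15],"spin":0.549},{"claw":0,"xyz":[-0.885,-0.563,-0.15],"spin":0.549}]'
python3 - <<'E'
from h import *
s=manip.state(); im=eyes.snapshot("wrist"); cv2.imwrite("pics/w1.png",im)
print(s)
E
```

```text
time: 1.6
tool_pos: [454.4, 347.9, 267.6]
orientation: [[0.392, 0.92, -0.0], [0.92, -0.392, -0.0], [-0.0, -0.0, -1.0]]
contact_force: [-0.5, -0.3, 1.1]
gripper_width: 0.3
grasp_force: 0.0
{'time': 1.6, 'qpos': array([-66.172,  15.443,  27.823, 100.847,  -7.842,  65.636, -59.02 ]), 'dq': array([ 0.062, -0.054,  0.112, -0.09 , -0.061, -0.019, -0.604]), 'effort': array([ -0.057, -41.743,   4.501, -28.351,   0.013,   0.003,   0.025]), 'tool_pos': array([454.446, 347.908, 267.597]), 'orientation': array([[ 0.392,  0.92 , -0.   ],
       [ 0.92 , -0.392, -0.   ],
       [-0.   , -0.   , -1.   ]]), 'contact_force': array([-0.45 , -0.34 ,  1.099]), 'ft_torque': array([ 0.018, -0.003,  0.001]), 'grasp_force': 0.0, 'gripper_width': 0.2544060057012115}
```

View pics/w1.png

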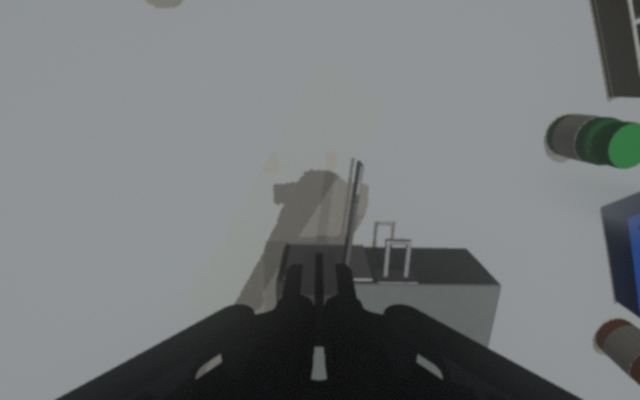

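Wrist view: the staple U spans columns 385 to 411 with its outer bar at row 240. The hasp tip top is at (360,162), and the cabinet's front top edge is at row 283, ending at (498,285).

Run:
```python
from h import *
s=manip.state()
O=np.array([436,232]);Y=np.array([.919,-.394]);U=np.array([.394,.919])
for uv,z in [((386.5,240),88),((410.5,240),88),((385,277),88),((411,277),88),((360,162),100),((354,161),100),((360,282),100),((498,285),100)]:
    p=plane("wrist",uv,z,s)[0]; d=p[:2]-O; print(uv,p,"hingeframe y,out",d@Y,d@U)
im=cv2.imread("pics/w1.png").mean(2)
print(im[255,378:418].astype(int)); print(im[232:292,398].astype(int)); print(im[170,340:370].astype(int))
```

```text
(386.5, 240) [493.203 252.948  88.   ] hingeframe y,out 44.31634023121396 41.789183793919875
(410.5, 240) [517.03  242.726  88.   ] hingeframe y,out 70.24036166553826 41.78243348376811
(385, 277) [476.653 211.38   88.   ] hingeframe y,out 45.484154751775925 -2.9320809738062588
(411, 277) [503.409 199.814  88.   ] hingeframe y,out 74.63027078715069 -3.019571573706298
(360, 162) [496.887 345.7   100.   ] hingeframe y,out 11.157220357844897 128.4802164387004
(354, 161) [491.908 348.873 100.   ] hingeframe y,out 5.331275677318531 129.43436177893187
(360, 282) [450.01  223.553 100.   ] hingeframe y,out 16.20277064388623 -2.2428494821051825
(498, 285) [588.12  159.342 100.   ] hingeframe y,out 168.4256180661847 -6.837843636464321
[ 48  48  49  51  51  54  71  98 113 116 108  84  61  52  52  50  50  49
  50  49  50  51  51  51  51  53  57  77 100 115 116 106  85  63  52  52
  52  54  53  53]
[143 144 144 143 143 139 127 103  91 104 116 118 120 128 129 108  76  56
  54  51  52  53  51  50  50  49  49  50  48  46  48  50  48  47  46  48
  46  48  52  54  54  54  54  53  53  52  53  53  57  74  95 101  96  92
  95  97 101 100 100 100]
[143 144 144 143 144 145 144 143 139 124 113 108 120 133 133 113  85  70
  71  88 106 115 115 122 135 143 144 145 144 144]
```

```bash
python3 -m jog '[{"claw":0,"xyz":[0,0,0.1],"spin":0},{"claw":0,"xyz":[0,0,0.2],"spin":0},{"claw":0,"xyz":[0,0,0.3],"spin":0},{"claw":0,"xyz":[0,0,0.4],"spin":0},{"claw":0,"xyz":[0,0,0.44],"spin":0},{"claw":0,"xyz":[0,0,0.44],"spin":0},{"claw":0,"xyz":[0,0,0.44],"spin":0}]'
python3 -m jog '[{"claw":0,"xyz":[-0.003,0.037,0],"spin":0},{"claw":0,"xyz":[-0.006,0.075,0],"spin":0},{"claw":0,"xyz":[-0.012,0.12,0],"spin":0},{"claw":0,"xyz":[-0.021,0.166,0],"spin":0},{"claw":0,"xyz":[-0.041,0.21,0],"spin":0},{"claw":0,"xyz":[-0.07,0.251,0],"spin":0},{"claw":0,"xyz":[-0.106,0.287,0],"spin":0},{"claw":0,"xyz":[-0.15,0.316,0],"spin":0},{"claw":0,"xyz":[-0.175,0.326,0],"spin":0},{"claw":0,"xyz":[-0.199,0.336,0],"spin":0},{"claw":0,"xyz":[-0.225,0.342,0],"spin":0},{"claw":0,"xyz":[-0.225,0.342,0],"spin":0},{"claw":0,"xyz":[-0.225,0.342,0],"spin":0}]'
```

```text
time: 2.23
tool_pos: [454.5, 347.6, 91.4]
orientation: [[0.393, 0.919, -0.001], [0.919, -0.393, -0.001], [-0.001, -0.0, -1.0]]
contact_force: [1.1, 0.3, 1.1]
gripper_width: -0.4
grasp_force: 0.0
time: 3.32
tool_pos: [544.6, 211.8, 92.1]
orientation: [[0.394, 0.919, 0.0], [0.919, -0.394, 0.001], [0.001, -0.0, -1.0]]
contact_force: [-0.4, 0.1, -0.9]
gripper_width: -0.2
grasp_force: 0.0
```

```bash
python3 -m jog '[{"claw":0,"xyz":[-0.01,0,0],"spin":0},{"claw":0,"xyz":[-0.02,0,0],"spin":0},{"claw":0,"xyz":[-0.028,0,0],"spin":0},{"claw":0,"xyz":[-0.028,0,0],"spin":0}]'
python3 - <<'E'
from h import *
t=eyes.snapshot("top");s=eyes.snapshot("wrist")
cv2.imwrite("pics/c2.png",np.vstack([cv2.resize(t[170:245,175:275],(640,480),interpolation=cv2.INTER_CUBIC)[:200],s]))
E
```

```text
time: 3.65
tool_pos: [540.0, 200.4, 91.6]
orientation: [[0.394, 0.919, -0.001], [0.919, -0.394, -0.0], [-0.001, -0.0, -1.0]]
contact_force: [0.1, 0.4, 0.2]
gripper_width: -0.3
grasp_force: 0.0
```

View pics/c2.png

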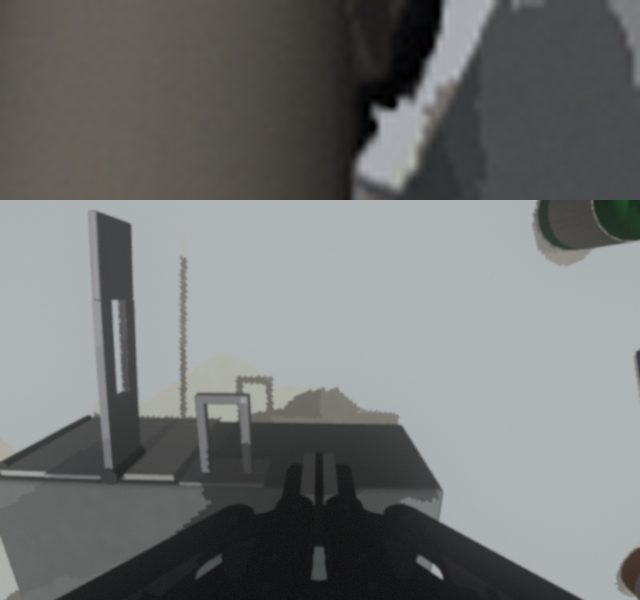

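The wrist view (lower part) shows the hasp still standing out, with its tip at about (95,12) and hinge at about (112,275), so my sweep missed it. I'll measure where it is now.

Run:
```python
from h import *
s=manip.state()
O=np.array([436,232]);Y=np.array([.919,-.394]);U=np.array([.394,.919])
for uv,z in [((91,11),100),((131,24),100),((96,99),100),((131,24),70),((131,192),70),((105,270),100),((197,194),88),((249,194),88),((441,288),100)]:
    p=plane("wrist",uv,z,s)[0]; d=p[:2]-O; print(uv,z,p,"y,out",d@Y,d@U)
```

```text
(91, 11) 100 [497.42  340.328 100.   ] y,out 13.76369906768062 123.75328427484696
(131, 24) 100 [510.332 328.839 100.   ] y,out 30.156842415467032 118.28180961504779
(96, 99) 100 [480.133 309.316 100.   ] y,out 10.095644745057863 88.44123623595249
(131, 24) 70 [498.817 339.84   70.   ] y,out 15.240098344300163 123.85455107496892
(131, 192) 70 [453.119 265.696  70.   ] y,out 2.455622073800447 37.711448239769865
(105, 270) 100 [436.764 236.791 100.   ] y,out -1.1857645295975445 4.704076475824212
(197, 194) 88 [495.201 251.893  88.   ] y,out 46.5674098447162 41.60683247592183
(249, 194) 88 [519.454 241.487  88.   ] y,out 72.95601876694766 41.59980717616159
(441, 288) 100 [591.074 159.958 100.   ] y,out 170.8972162918416 -5.107745549426973
```

Run:
```python
from h import *
s=manip.state(); a=np.array(s["tool_pos"])
print(proj("scene",[a+[0,0,z] for z in(-14,0,30,60)]), s["tool_pos"])
im=eyes.snapshot("scene")
cv2.imwrite("pics/s3.png",cv2.resize(im[120:320,300:500],(600,600),interpolation=cv2.INTER_CUBIC))
```

```text
[[424.15  225.758]
 [425.881 222.45 ]
 [429.784 214.987]
 [433.978 206.971]] [540.346 201.041  91.649]
```

View pics/s3.png

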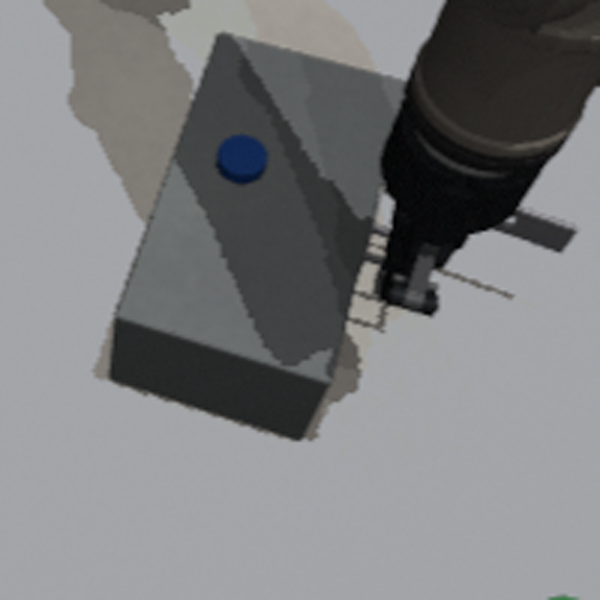

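Run:
```python
from h import *
s=manip.state();R=s["orientation"]
for z in (70,80,90,100,110,120,140):
    a=plane("wrist",(319,255),z,s)[0];b=plane("scene",[(437,221),(430,219),(445,223)],z)
    print(z,(a-s["tool_pos"])@R,((b-s["tool_pos"])@R).tolist())
print(proj("scene",[497,340,100]))
```

```text
70 [-13.438   0.134  21.666] [[23.16151934640376, -23.089221347924873, 21.670658283518588], [9.153573996013874, -23.150062464239948, 21.669192244875937], [38.97120833079189, -23.658051049543726, 21.672331861356366]]
80 [-8.608  0.116 11.667] [[21.509567025875896, -17.013846078267154, 11.670304308045962], [7.7065446357153515, -17.07379714673122, 11.668859716158774], [37.08797524881398, -17.574354340630983, 11.67195340302661]]
90 [-3.777  0.099  1.667] [[19.85761470534793, -10.938470808609521, 1.6699503325733367], [6.25951527541689, -10.997531829222279, 1.6685271874416119], [35.204742166836084, -11.490657631718245, 1.6715749446968544]]
100 [ 1.053  0.081 -8.332] [[18.205662384819995, -4.863095538951901, -8.33040364289929], [4.81248591511841, -4.921266511713452, -8.331805341275551], [33.32150908485817, -5.4069609228053785, -8.3288035136329]]
110 [  5.883   0.063 -18.332] [[16.553710064292076, 1.2122797307058364, -18.330757618371916], [3.365456554819877, 1.154998805795397, -18.332137869992714], [31.438276002880226, 0.6767357861072566, -18.329181971962655]]
120 [ 10.713   0.045 -28.331] [[14.901757743764094, 7.287655000363354, -28.33111159384454], [1.918427194521416, 7.23126412330434, -28.332470398709876], [29.55504292090237, 6.7604324950200985, -28.32956043029241]]
140 [ 20.374   0.01  -48.33 ] [[11.597853102708308, 19.438405539678804, -48.33181954478979], [-0.9756315260755701, 19.383794758322008, -48.333135456144205], [25.788576756946565, 18.927825912845577, -48.33031734695192]]
[[491.135 195.944]]
```

The finger tips triangulate to z of about 112, roughly 20 mm behind the reported TCP rather than 14 mm ahead. They therefore passed above the strap, which fits the zero contact force. I'll go back and sweep lower, with the TCP at z of about 60. That height is safe under either reading.

```bash
python3 -m jog '[{"claw":0,"xyz":[0.02,0,-0.1],"spin":0},{"claw":0,"xyz":[0.05,-0.05,-0.1],"spin":0},{"claw":0,"xyz":[0.253,-0.343,-0.1],"spin":0},{"claw":0,"xyz":[0.253,-0.343,-0.1],"spin":0},{"claw":0,"xyz":[0.253,-0.343,-0.1],"spin":0},{"claw":0,"xyz":[0.253,-0.343,-0.1],"spin":0},{"claw":0,"xyz":[0.253,-0.343,-0.1],"spin":0},{"claw":0,"xyz":[0.253,-0.343,0],"spin":0},{"claw":0,"xyz":[0.253,-0.343,0.079],"spin":0},{"claw":0,"xyz":[0.253,-0.343,0.079],"spin":0},{"claw":0,"xyz":[0.253,-0.343,0.079],"spin":0},{"claw":0,"xyz":[0.253,-0.343,0.079],"spin":0}]'
python3 -m jog '[{"claw":0,"xyz":[-0.003,0.037,0],"spin":0},{"claw":0,"xyz":[-0.006,0.075,0],"spin":0},{"claw":0,"xyz":[-0.012,0.12,0],"spin":0},{"claw":0,"xyz":[-0.021,0.166,0],"spin":0},{"claw":0,"xyz":[-0.021,0.166,0],"spin":0}]'
python3 - <<'E'
from h import *
s=manip.state();cv2.imwrite("pics/w4.png",eyes.snapshot("wrist"));
E
```

```text
time: 4.8
tool_pos: [455.6, 347.9, 61.5]
orientation: [[0.395, 0.919, 0.001], [0.919, -0.395, 0.001], [0.001, 0.001, -1.0]]
contact_force: [0.0, 0.7, -0.3]
gripper_width: 0.1
grasp_force: 0.0
time: 5.22
tool_pos: [517.1, 311.5, 63.1]
orientation: [[0.399, 0.917, 0.006], [0.917, -0.399, 0.001], [0.004, 0.005, -1.0]]
contact_force: [0.6, -0.6, 0.3]
gripper_width: 0.1
grasp_force: 0.0
```

View pics/w4.png

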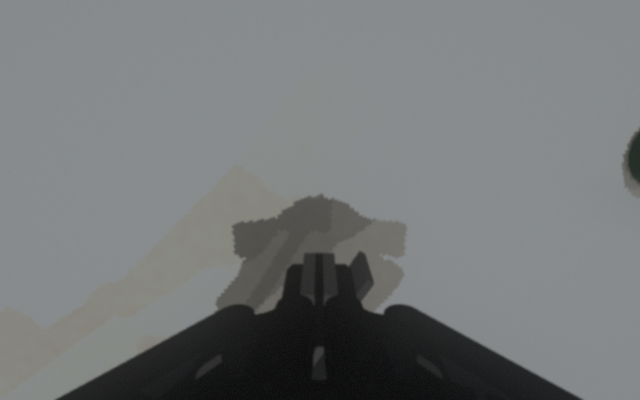

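The strap is now at (360,270), against the right side of the fingers and moving with them. I'll continue the arc.

```bash
python3 -m jog '[{"claw":0,"xyz":[-0.019,0.03,0],"spin":0},{"claw":0,"xyz":[-0.048,0.071,0],"spin":0},{"claw":0,"xyz":[-0.084,0.107,0],"spin":0},{"claw":0,"xyz":[-0.128,0.136,0],"spin":0},{"claw":0,"xyz":[-0.155,0.147,0],"spin":0},{"claw":0,"xyz":[-0.177,0.156,0],"spin":0},{"claw":0,"xyz":[-0.203,0.162,0],"spin":0},{"claw":0,"xyz":[-0.215,0.165,0],"spin":0},{"claw":0,"xyz":[-0.223,0.166,0],"spin":0},{"claw":0,"xyz":[-0.23,0.167,0],"spin":0},{"claw":0,"xyz":[-0.23,0.167,0],"spin":0}]'
python3 -m jog '[{"claw":0,"xyz":[-0.005,0,0],"spin":0},{"claw":0,"xyz":[-0.008,0,0],"spin":0},{"claw":0,"xyz":[-0.008,0,0],"spin":0}]'
python3 - <<'E'
from h import *
s=manip.state();cv2.imwrite("pics/w5.png",eyes.snapshot("wrist"))
E
```

```text
time: 6.18
tool_pos: [536.7, 203.5, 60.1]
orientation: [[0.393, 0.919, -0.0], [0.919, -0.393, 0.0], [0.0, -0.0, -1.0]]
contact_force: [-0.2, -0.1, 0.2]
gripper_width: 0.0
grasp_force: 0.0
time: 6.43
tool_pos: [536.1, 201.9, 60.1]
orientation: [[0.393, 0.92, 0.001], [0.92, -0.393, 0.001], [0.002, 0.0, -1.0]]
contact_force: [0.9, 3.7, -1.5]
gripper_width: 0.1
grasp_force: 2.1
```

View pics/w5.png

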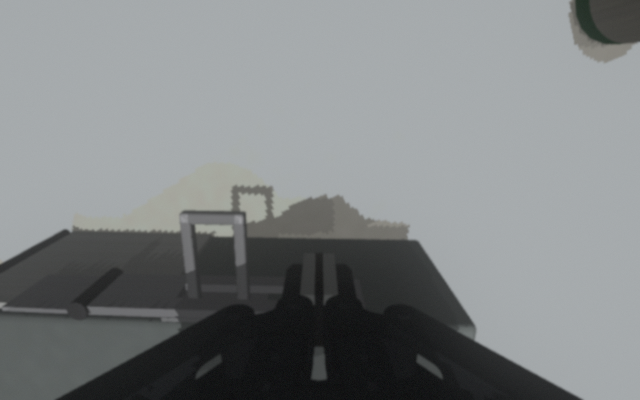

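The hasp now lies along the front with the staple through its slot (U at columns 183 to 245, rows 212 to 295). Contact force is 4 N, so I'll press a little more to seat it.

```bash
python3 -m jog '[{"claw":0,"xyz":[-0.005,0,0],"spin":0},{"claw":0,"xyz":[-0.01,0,0],"spin":0},{"claw":0,"xyz":[-0.01,0,0],"spin":0}]'
python3 -m jog '[{"claw":0,"xyz":[-0.006,0,0],"spin":0},{"claw":0,"xyz":[-0.006,0,0],"spin":0}]'
```

```text
time: 6.73
tool_pos: [536.1, 201.7, 60.5]
orientation: [[0.391, 0.92, 0.005], [0.92, -0.391, 0.005], [0.007, 0.002, -1.0]]
contact_force: [5.5, 13.1, -8.3]
gripper_width: 0.0
grasp_force: 6.9
time: 6.9
tool_pos: [536.1, 201.7, 60.6]
orientation: [[0.39, 0.921, 0.007], [0.921, -0.39, 0.008], [0.01, 0.003, -1.0]]
contact_force: [8.7, 16.3, -12.7]
gripper_width: 0.4
grasp_force: 9.5
```

Firm stop at 18 N where expected. I'll back off, lift, and take a look from higher up.

```bash
python3 -m jog '[{"claw":0,"xyz":[0.05,0,0],"spin":0},{"claw":0,"xyz":[0.12,0,0],"spin":0},{"claw":0,"xyz":[0.12,-0.05,-0.1],"spin":0},{"claw":70,"xyz":[0.12,-0.12,-0.3],"spin":0},{"claw":70,"xyz":[0.12,-0.12,-0.4],"spin":0},{"claw":70,"xyz":[0.12,-0.12,-0.4],"spin":0},{"claw":70,"xyz":[0.12,-0.12,-0.4],"spin":0},{"claw":70,"xyz":[0.12,-0.12,-0.4],"spin":0},{"claw":70,"xyz":[0.12,-0.12,-0.4],"spin":0}]'
python3 - <<'E'
from h import *
s=manip.state();cv2.imwrite("pics/w6.png",eyes.snapshot("wrist"))
print(s["gripper_width"],s["tool_pos"])
O=np.array([436,232]);Y=np.array([.919,-.394]);U=np.array([.394,.919])
e=lambda y,o,z:np.r_[O+y*Y+o*U,z]
print(proj("wrist",[e(58,23,88),e(49,36,88),e(67,36,88),e(125,0,100),e(0,0,100)],s))
E
```

```text
time: 7.65
tool_pos: [507.7, 257.0, 219.9]
orientation: [[0.394, 0.919, -0.0], [0.919, -0.394, -0.0], [-0.001, -0.0, -1.0]]
contact_force: [0.2, 0.0, 0.7]
gripper_width: 59.8
grasp_force: 0.0
59.75913676335285 [507.702 256.967 219.867]
[[320.836 216.181]
 [310.775 202.419]
 [330.968 202.429]
 [395.938 244.983]
 [255.789 244.957]]
```

View pics/w6.png

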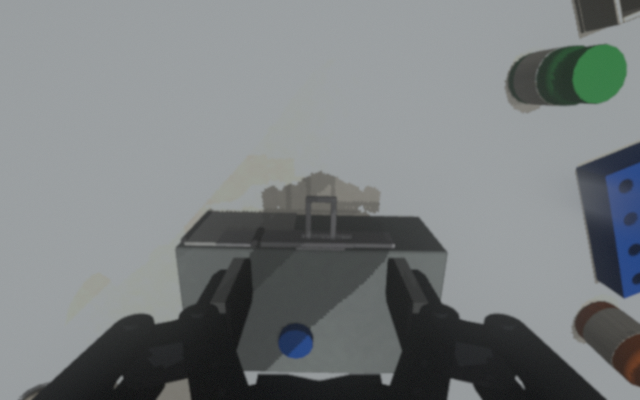

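The hasp is shut: strap at row 243, from column 258 to 395, matching the predicted 396. The staple is centred at column 321, against 320.8 predicted. Next is the pin, and only one picture view is left, so I'll measure numerically.

```bash
python3 -m jog '[{"claw":70,"xyz":[-0.598,0.235,-0.02],"spin":0.47},{"claw":70,"xyz":[-0.598,0.235,-0.02],"spin":0.47},{"claw":70,"xyz":[-0.598,0.235,-0.02],"spin":0.47},{"claw":70,"xyz":[-0.598,0.235,-0.02],"spin":0.47},{"claw":70,"xyz":[-0.598,0.235,-0.02],"spin":0.47},{"claw":70,"xyz":[-0.598,0.235,-0.02],"spin":0.47},{"claw":70,"xyz":[-0.598,0.235,-0.02],"spin":0.47},{"claw":70,"xyz":[-0.598,0.235,-0.02],"spin":0.47},{"claw":70,"xyz":[-0.598,0.235,-0.02],"spin":0.47},{"claw":70,"xyz":[-0.598,0.235,-0.02],"spin":0.47},{"claw":70,"xyz":[-0.598,0.235,-0.02],"spin":0.47},{"claw":70,"xyz":[-0.598,0.235,-0.02],"spin":0.47},{"claw":70,"xyz":[-0.598,0.235,-0.02],"spin":0.47},{"claw":70,"xyz":[-0.598,0.235,-0.02],"spin":0.47}]'
python3 -m jog '[{"claw":70,"xyz":[0.189,0.618,0],"spin":0},{"claw":70,"xyz":[0.189,0.618,0],"spin":0},{"claw":70,"xyz":[0.189,0.618,0],"spin":0},{"claw":70,"xyz":[0.189,0.618,0],"spin":0},{"claw":70,"xyz":[0.189,0.618,0],"spin":0},{"claw":70,"xyz":[0.189,0.618,0],"spin":0},{"claw":70,"xyz":[0.189,0.618,0],"spin":0},{"claw":70,"xyz":[0.189,0.618,0],"spin":0},{"claw":70,"xyz":[0.189,0.618,0],"spin":0},{"claw":70,"xyz":[0.189,0.618,0],"spin":0}]'
python3 - <<'E'
from h import *
s=manip.state();im=eyes.snapshot("wrist");cv2.imwrite("pics/w7.png",im)
print(s["tool_pos"],s["orientation"][:,0])
im=im.astype(int);b=((im[...,0]>70)&(im[...,0]-im[...,2]>40)).astype(np.uint8)
c=max(cv2.findContours(b,0,1)[0],key=cv2.contourArea);hull=cv2.convexHull(c)
h=cv2.approxPolyDP(hull,6,True).reshape(-1,2);print(h.tolist())
m=np.zeros_like(b);cv2.fillPoly(m,[hull],1);m&=1-b
m=cv2.morphologyEx(m,cv2.MORPH_OPEN,np.ones((3,3)))
n,_,st,ce=cv2.connectedComponentsWithStats(m)
for i in range(1,n):
    if st[i,4]>60: print(st[i],ce[i])
print(proj("wrist",[[496.5,-258.5,60],[496.5,-258.5,95]],s))
E
```

```text
time: 8.87
tool_pos: [499.4, 0.3, 226.9]
orientation: [[0.953, -0.303, -0.002], [-0.303, -0.953, -0.001], [-0.002, 0.002, -1.0]]
contact_force: [-0.6, -0.0, -0.5]
gripper_width: 59.9
grasp_force: 0.0
time: 9.7
tool_pos: [496.8, -256.2, 227.4]
orientation: [[0.953, -0.303, -0.001], [-0.303, -0.953, 0.001], [-0.002, -0.001, -1.0]]
contact_force: [1.2, -0.0, 0.6]
gripper_width: 59.6
grasp_force: 0.0
[ 496.827 -256.236  227.398] [ 0.953 -0.303 -0.002]
[[358, 27], [352, 148], [303, 169], [293, 163], [293, 26]]
[316  56  20  22 341] [325.188  66.513]
[312 112  24  25 476] [323.431 123.788]
[307 153  33  16 175] [325.    160.549]
[[321.029 176.247]
 [321.224 185.217]]
```

Run:
```python
from h import *
im=cv2.imread("pics/w7.png").astype(int)
b=(im[...,0]>70)&(im[...,0]-im[...,2]>40)
for r in range(140,226,3):
    print(r,''.join('B' if b[r,c] else chr(48+min(9,int(im[r,c].mean())//20)) for c in range(282,370,1)))
```

```text
140 77777777775BBBBBBBBBBBBBBBBBBBBBBBBBBBBBBBBBBBBBBBBBBBBBBBBBBBBBBBBBBBB44566665665666665
143 77777777775BBBBBBBBBBBBBBBBBBBBBBBBBBBBBBBBBBBBBBBBBBBBBBBBBBBBBBBBBBBB45555556555566666
146 77777777775BBBBBBBBBBBBBBBBBBBBBBBBBBBBBBBBBBBBBBBBBBBBBBBBBBBBBBBBBBBB45555555565665666
149 77777777775BBBBBBBBBBBBBBBBBBBBBBBBBBBBBBBBBBBBBBBBBBBBBBBBBBBBBBBBBBB345555655566666666
152 77777777765BBBBBBBBBBBBBBBBBBBBBBBBBBBBBBBBBBBBBBBBB3BBBBBBBBBB3322323345555555566666565
155 77777777765BBBBBBBBBBBBBBBBBBBBBBBBBBBBBBBBBBBBB3333333323BBBBB3232333345555555555555555
158 77777777765BBBBBBBBBBBBBBBBBBBBBBBBBBBBBBBBBBB3332333333333B3333333333345556555555555555
161 77777777765BBBBBBBBBBBBBBBBBBBBBBB333334333333333332332333233323333333345555555555555555
164 7777777776543BBBBBBBBBBBBBBBB33444443333333333333333333233333333333333455555555555555555
167 77777777765333333333BBBB3333333333333333333333333333333333323322333333455555555555555555
170 7777777776533333333333333333333333333333333333333333333332322333333333455555555555555555
173 7777777776533333333333333333333333333333333232333333333333333333333333455
[... 896 characters left out ...]
BBBBBBBBBBBBBBBBBBBBBBBBBBBB345565655565555555555
206 77777777776BBBBBBBBBBBBBBBBBBBBBBBBBBBBBBBBBBBBBBBBBBBBBBBBBBBBBBBB345555565655565655555
209 7777777777777777777777777777777777777766555555555555555555555555555555565655555556555555
212 7777777777777777777777777777777777777776555555555555555555555555555556566555566555655555
215 7777777777777777777777777777777777777777666656555555555555555555555555565565666566655565
218 7777777777777777777777777777777777777777666666555555565655555555555555565555555556555555
221 7777777777777777777777777777777777777766556655555555555655555555555555555555555555555556
224 7777777777777777777777777777777777777766555555555555566555555555555555555555555555556556
```

Run:
```python
from h import *
s=manip.state();R=s["orientation"]
im=cv2.imread("pics/w7.png").astype(int)
for uv in [(293,208),(350,208),(293,140),(353,140)]:
    p=plane("wrist",uv,55,s)[0];print(uv,p,(p-s["tool_pos"])@R)
g=((im[...,0]-im[...,2])*2<im[...,0]).astype(np.uint8)[40:208,294:349]
g=cv2.morphologyEx(g,cv2.MORPH_OPEN,np.ones((3,3)))
n,_,st,ce=cv2.connectedComponentsWithStats(g)
for i in range(1,n):
    if st[i,4]>60: print(st[i]+[294,40,0,0,0],ce[i]+[294,40])
for r in range(155-40,206-40,3): print(r+40,''.join('#' if v else '.' for v in g[r]))
print(proj("wrist",[[496.5,-258.5,60],[496.5,-258.5,95]],s))
```

```text
(293, 208) [ 472.699 -220.652   55.   ] [-33.688 -26.072 172.626]
(350, 208) [ 455.2   -276.047   55.   ] [-33.635  32.022 172.574]
(293, 140) [ 537.836 -242.83    55.   ] [ 35.105 -24.609 172.546]
(353, 140) [ 520.456 -297.822   55.   ] [ 35.151  33.065 172.495]
[315  56  21  22 383] [325.07   66.347]
[311 111  25  27 528] [323.214 123.678]
[ 294  149   55   46 1610] [322.416 173.121]
[322 191  27  17 237] [337.295 201.127]
155 ....................................###########..######
158 ..................................#####################
161 .....................##################################
164 ##..............#######################################
167 #########..############################################
170 #######################################################
173 #######################################################
176 ################################################...####
179 ################################################....###
182 #############################################..........
185 ###########################################..........##
188 ########....###########################...........###..
191 ......................################....###..........
194 ..............................####........###....###...
197 ......................................#####.###.#######
200 .....................................###########...####
203 .................................####.###........######
[[321.466 176.406]
 [321.703 185.373]]
```

Stand edges put the pin's hole at tool (+1.4, +3.6) mm, which agrees with the top camera. I'll descend and grip.

```bash
python3 -m jog '[{"claw":70,"xyz":[0.003,0.009,0.1],"spin":0},{"claw":70,"xyz":[0.003,0.009,0.2],"spin":0},{"claw":70,"xyz":[0.003,0.009,0.3],"spin":0},{"claw":70,"xyz":[0.003,0.009,0.38],"spin":0},{"claw":70,"xyz":[0.003,0.009,0.42],"spin":0},{"claw":70,"xyz":[0.003,0.009,0.451],"spin":0},{"claw":70,"xyz":[0.003,0.009,0.451],"spin":0},{"claw":70,"xyz":[0.003,0.009,0.451],"spin":0}]' 40
python3 -m jog '[{"claw":0,"xyz":[0,0,0],"spin":0},{"claw":0,"xyz":[0,0,0],"spin":0},{"claw":0,"xyz":[0,0,0],"spin":0},{"claw":0,"xyz":[0,0,0],"spin":0},{"claw":0,"xyz":[0,0,0],"spin":0},{"claw":0,"xyz":[0,0,0],"spin":0},{"claw":0,"xyz":[0,0,0],"spin":0}]' 40
```

```text
time: 10.42
tool_pos: [497.3, -260.9, 48.0]
orientation: [[0.953, -0.304, 0.0], [-0.304, -0.953, 0.0], [0.0, -0.0, -1.0]]
contact_force: [0.5, -0.4, 1.7]
gripper_width: 59.8
grasp_force: 0.0
time: 11.0
tool_pos: [497.6, -261.8, 48.7]
orientation: [[0.952, -0.306, 0.002], [-0.306, -0.952, 0.0], [0.002, -0.001, -1.0]]
contact_force: [-0.2, 0.5, 8.0]
gripper_width: 14.5
grasp_force: 39.0
```

```bash
python3 -m jog '[{"claw":0,"xyz":[0,0,-0.03],"spin":0},{"claw":0,"xyz":[0,0,-0.08],"spin":0},{"claw":0,"xyz":[0,0,-0.16],"spin":0},{"claw":0,"xyz":[0,0,-0.25],"spin":0},{"claw":0,"xyz":[0,0,-0.355],"spin":0},{"claw":0,"xyz":[0,0,-0.355],"spin":0},{"claw":0,"xyz":[0,0,-0.355],"spin":0}]' 40
python3 -m jog '[{"claw":0,"xyz":[-0.05,-0.15,-0.355],"spin":-0.04},{"claw":0,"xyz":[-0.08,-0.23,-0.355],"spin":-0.08},{"claw":0,"xyz":[-0.1,-0.31,-0.355],"spin":-0.12},{"claw":0,"xyz":[-0.13,-0.39,-0.355],"spin":-0.16},{"claw":0,"xyz":[-0.15,-0.46,-0.355],"spin":-0.2},{"claw":0,"xyz":[-0.17,-0.53,-0.355],"spin":-0.24}]' 40
python3 - <<'E'
from station import manip
s=manip.state();print(s["tool_pos"],s["gripper_width"],s["grasp_force"])
E
```

```text
time: 11.58
tool_pos: [498.1, -262.6, 192.5]
orientation: [[0.952, -0.306, 0.005], [-0.306, -0.952, -0.001], [0.005, -0.001, -1.0]]
contact_force: [0.3, 0.4, -1.4]
gripper_width: 14.2
grasp_force: 39.4
time: 12.08
tool_pos: [495.7, -67.9, 326.9]
orientation: [[0.903, 0.43, 0.001], [0.43, -0.903, 0.0], [0.001, -0.0, -1.0]]
contact_force: [1.9, -0.2, -2.0]
gripper_width: 14.4
grasp_force: 39.3
[495.71669027 -67.85732118 326.85278015] 14.4290332673666 39.33322012424469
```

```bash
python3 -m jog '[{"claw":0,"xyz":[0.3285,-0.672,0],"spin":-0.2295},{"claw":0,"xyz":[0.3285,-0.672,0],"spin":-0.2295},{"claw":0,"xyz":[0.3285,-0.672,0],"spin":-0.2295},{"claw":0,"xyz":[0.3285,-0.672,0],"spin":-0.2295},{"claw":0,"xyz":[0.3285,-0.672,0],"spin":-0.2295},{"claw":0,"xyz":[0.3285,-0.672,0],"spin":-0.2295},{"claw":0,"xyz":[0.3285,-0.672,0],"spin":-0.2295},{"claw":0,"xyz":[0.3285,-0.672,0],"spin":-0.2295},{"claw":0,"xyz":[0.3285,-0.672,0.1],"spin":-0.2295},{"claw":0,"xyz":[0.3285,-0.672,0.2],"spin":-0.2295},{"claw":0,"xyz":[0.3285,-0.672,0.3],"spin":-0.2295},{"claw":0,"xyz":[0.3285,-0.672,0.38],"spin":-0.2295},{"claw":0,"xyz":[0.3285,-0.672,0.38],"spin":-0.2295},{"claw":0,"xyz":[0.3285,-0.672,0.38],"spin":-0.2295}]' 40
python3 - <<'E'
from h import *
s=manip.state();w=eyes.snapshot("wrist");sc=eyes.snapshot("scene");cv2.imwrite("pics/w8.png",w);cv2.imwrite("pics/s8.png",sc)
O=np.array([436,232]);Y=np.array([.919,-.394]);U=np.array([.394,.919])
e=lambda y,o,z:np.r_[O+y*Y+o*U,z]
print(s["tool_pos"],s["orientation"][:,0])
q=[e(58,23,88),e(49,36,88),e(67,36,88)]
print(proj("wrist",q,s),proj("scene",q))
a=cv2.resize(w[130:330,220:420],(600,600)[:2],interpolation=cv2.INTER_CUBIC)
b=cv2.resize(sc[170:270,390:457],(200,300),interpolation=cv2.INTER_CUBIC)
b2=cv2.convertScaleAbs(b,alpha=1.8)
cv2.imwrite("pics/v8.png",np.hstack([cv2.convertScaleAbs(a,alpha=1.6),np.vstack([b,b2])]))
E
```

```text
time: 13.25
tool_pos: [499.3, 229.1, 172.4]
orientation: [[0.399, 0.917, -0.004], [0.917, -0.399, -0.003], [-0.005, -0.003, -1.0]]
contact_force: [0.0, 0.4, 0.1]
gripper_width: 14.5
grasp_force: 39.4
[499.325 229.063 172.378] [ 0.399  0.917 -0.005]
[[317.181 200.389]
 [304.837 183.567]
 [329.292 183.452]] [[435.156 203.518]
 [442.416 201.61 ]
 [440.954 209.066]]
```

View pics/v8.png

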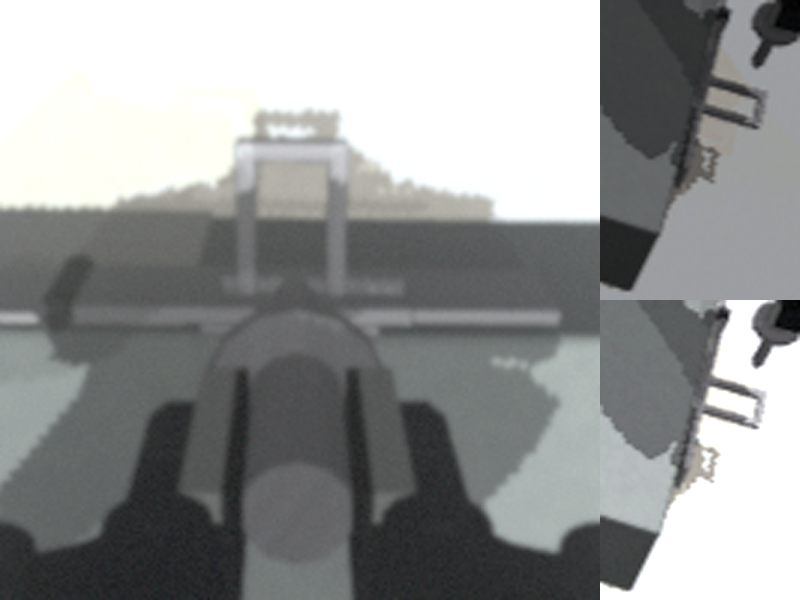

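The pin is held upright and centred: handle at crop column 297, staple opening at 258 to 327 with centre 293. The hasp is flat on the front. Correction is +3 mm in tool x and -1 mm in tool y, then lower.

```bash
python3 -m jog '[{"claw":0,"xyz":[0.0075,-0.0025,0],"spin":0},{"claw":0,"xyz":[0.0075,-0.0025,0],"spin":0},{"claw":0,"xyz":[0.0075,-0.0025,0.03],"spin":0},{"claw":0,"xyz":[0.0075,-0.0025,0.06],"spin":0},{"claw":0,"xyz":[0.0075,-0.0025,0.09],"spin":0},{"claw":0,"xyz":[0.0075,-0.0025,0.12],"spin":0},{"claw":0,"xyz":[0.0075,-0.0025,0.14],"spin":0},{"claw":0,"xyz":[0.0075,-0.0025,0.14],"spin":0}]' 40
```

```text
time: 14.02
tool_pos: [499.6, 232.5, 115.4]
orientation: [[0.399, 0.917, -0.004], [0.917, -0.399, -0.003], [-0.004, -0.002, -1.0]]
contact_force: [-0.1, -0.7, -1.7]
gripper_width: 14.7
grasp_force: 39.4
```

```bash
python3 -m jog '[{"claw":0,"xyz":[0,0,0.03],"spin":0},{"claw":0,"xyz":[0,0,0.05],"spin":0},{"claw":0,"xyz":[0,0,0.065],"spin":0},{"claw":0,"xyz":[0,0,0.075],"spin":0},{"claw":0,"xyz":[0,0,0.08],"spin":0},{"claw":0,"xyz":[0,0,0.08],"spin":0}]' 40
```

```text
time: 14.52
tool_pos: [501.1, 233.3, 85.7]
orientation: [[0.399, 0.917, -0.0], [0.917, -0.399, -0.0], [-0.0, -0.0, -1.0]]
contact_force: [-0.6, 0.2, -1.4]
gripper_width: 14.2
grasp_force: 39.4
```

```bash
python3 -m jog '[{"claw":0,"xyz":[0,0,0.003],"spin":0},{"claw":0,"xyz":[0,0,0.006],"spin":0},{"claw":0,"xyz":[0,0,0.009],"spin":0},{"claw":0,"xyz":[0,0,0.009],"spin":0}]' 40
```

```text
time: 14.85
tool_pos: [501.2, 233.4, 82.4]
orientation: [[0.399, 0.917, 0.0], [0.917, -0.399, 0.0], [0.0, 0.0, -1.0]]
contact_force: [-0.7, -0.4, -0.9]
gripper_width: 14.1
grasp_force: 39.4
```

```bash
python3 -m jog '[{"claw":0,"xyz":[0,0,0.003],"spin":0},{"claw":0,"xyz":[0,0,0.005],"spin":0},{"claw":0,"xyz":[0,0,0.005],"spin":0}]' 40
```

```text
time: 15.1
tool_pos: [501.4, 233.6, 81.6]
orientation: [[0.399, 0.917, 0.0], [0.917, -0.399, 0.001], [0.001, -0.0, -1.0]]
contact_force: [-4.3, -1.9, 11.4]
gripper_width: 14.4
grasp_force: 40.7
```

```bash
python3 -m jog '[{"claw":0,"xyz":[0,0,0.002],"spin":0},{"claw":0,"xyz":[0,0,0.004],"spin":0},{"claw":0,"xyz":[0,0,0.004],"spin":0}]' 40
```

```text
time: 15.35
tool_pos: [501.5, 233.7, 81.5]
orientation: [[0.399, 0.917, -0.0], [0.917, -0.399, 0.002], [0.002, -0.001, -1.0]]
contact_force: [-8.9, -3.5, 26.5]
gripper_width: 14.4
grasp_force: 42.3
```

Contact at z 81.6 matches the predicted 81.7, so the collar is on the staple. I'll ease the load, open, and lift straight off.

```bash
python3 -m jog '[{"claw":0,"xyz":[0,-0.001,-0.007],"spin":0},{"claw":0,"xyz":[0,-0.001,-0.007],"spin":0},{"claw":45,"xyz":[0,-0.001,-0.007],"spin":0},{"claw":45,"xyz":[0,-0.001,-0.007],"spin":0},{"claw":45,"xyz":[0,-0.001,-0.007],"spin":0},{"claw":45,"xyz":[0,-0.001,-0.007],"spin":0},{"claw":45,"xyz":[0,-0.001,-0.007],"spin":0},{"claw":45,"xyz":[0,-0.001,-0.007],"spin":0}]' 20
python3 -m jog '[{"claw":45,"xyz":[0,0,-0.02],"spin":0},{"claw":45,"xyz":[0,0,-0.06],"spin":0},{"claw":45,"xyz":[0,0,-0.12],"spin":0},{"claw":45,"xyz":[0,0,-0.2],"spin":0},{"claw":45,"xyz":[0.1,0,-0.3],"spin":0},{"claw":45,"xyz":[0.1,0,-0.35],"spin":0},{"claw":45,"xyz":[0.1,0,-0.35],"spin":0},{"claw":45,"xyz":[0.1,0,-0.35],"spin":0}]'
python3 - <<'E'
from h import *
s=manip.state();w=eyes.snapshot("wrist");cv2.imwrite("pics/w9.png",w)
O=np.array([436,232]);Y=np.array([.919,-.394]);U=np.array([.394,.919])
e=lambda y,o,z:np.r_[O+y*Y+o*U,z]
q=proj("wrist",[e(58,24,93),e(58,24,128),e(43,24,93),e(73,24,93),e(49,36,88),e(67,36,88),e(125,0,100)],s);print(q)
c=q[0].round().astype(int)
for r in range(c[1]-28,c[1]+50,2): print(r,''.join(chr(48+min(9,int(v)//16)) for v in w[r,c[0]-45:c[0]+75].mean(1)))
E
```

```text
time: 16.02
tool_pos: [500.8, 233.5, 81.5]
orientation: [[0.399, 0.917, -0.0], [0.917, -0.399, -0.0], [-0.0, -0.0, -1.0]]
contact_force: [0.3, -0.3, -0.3]
gripper_width: 38.5
grasp_force: 0.0
time: 16.68
tool_pos: [518.0, 271.5, 224.0]
orientation: [[0.398, 0.917, 0.004], [0.917, -0.398, 0.003], [0.004, 0.002, -1.0]]
contact_force: [-0.9, -0.8, -0.9]
gripper_width: 38.4
grasp_force: 0.0
[[316.586 234.073]
 [316.459 250.242]
 [300.184 234.144]
 [332.986 233.996]
 [306.722 219.907]
 [326.334 219.819]
 [389.65  260.825]]
206 666666666555555555555555555555555566666677766666666666666667777777777777777777777777777777777777777777788899999999999999
208 666666666655555555555555555555556666666677777777777777766667777777777777777777777778888877777777777777788999999999999999
210 666666666665555555555555555556666666666677777777777777766667777777777777777777777777788888877777777777788999999999999999
212 888876666666555555555555555566666665555666666556677777666667777777777777777777777777777888888888888888899999999999999999
214 998876666666555555665555556665544444444444444334444444444445677777777777
[... 3598 characters left out ...]
444444444444444444444444444444444444444444443212212122223333333333332222222
274 121223444444444444444444444444444444444444444444444444444444444444444444444444444444444443211111112222333333333333222222
276 111223444444444444444444444444444444444444444444444444444444444444444444444444444444444443212211122222233333333333322222
278 111223444444444444444444444444444444444444444444444444444444444444444444444444444444444443222121122222233333333333322222
280 111123444444444444444444444444444444444444444444444444444444444444444444444444444444444432222211112122223333333333332222
282 111223444444444444444444444444444444444444444444444444444444444444444444444444444444444443222112122111223333333333333222
```

The handle top is centred at about (319,248), against (318,250) predicted for a seated upright pin. The collar spans columns 302 to 331, and the hasp lies flat at row 260. Handing in.

```bash
python3 -c "
from station import manip
print(manip.hand_in())"
```

```text
the job is handed in; nothing more can be done
None
```

I handed the job in at about 17 s: the hasp is shut flat over the staple and the locking pin stands upright through the loop, collar on the staple, with the gripper clear (`hand_in()` returned no verdict).

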